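# Lock the dust extractor's filter cover

### The job

The bench dust extractor's filter has been changed and its cover is laid shut but not locked. Set a fingertip in the slot of each of the two quarter-turn fasteners and turn it clockwise to its stop, so that both slots lie along the cover's front edge and the cover is drawn down flush and locked. Do not lift or open the cover, and leave the paint pot, mallet, chisel and brush where they are.

Things in the scene. Friction and masses are not known exactly. Their poses are not given: they have to be found in the camera images.
- extractor: bench dust extractor, grey steel box fixed to the bench, 340 mm deep (x), 460 wide (y), 150 high; carrying handle 31 mm out of each side, blue hose at back left. Origin: centre of underside; x from its front (robot's side) to its back, y to its left. White cover, 226 x 456 mm, over the front of its top, hinged 58 mm behind the origin; fasteners 105 mm in front of the origin, 125 mm either side
- left_slot (a point): left fastener (+y side): aluminium dial, 77 mm across, in a fixed raised black bezel (94 mm outside, 78 mm inside, 15 mm above the cover). Point on its axis, level with dial top and bezel rim. A straight finger slot crosses the dial's centre from bezel to bezel: 78 mm long, 32 mm wide (35 at the chamfered mouth), 13 mm deep, flat floor. The frame turns with it: x along the slot, z up
- right_slot (a point): right fastener (-y side): aluminium dial, 77 mm across, in a fixed raised black bezel (94 mm outside, 78 mm inside, 15 mm above the cover). Point on its axis, level with dial top and bezel rim. A straight finger slot crosses the dial's centre from bezel to bezel: 78 mm long, 32 mm wide (35 at the chamfered mouth), 13 mm deep, flat floor. The frame turns with it: x along the slot, z up
- left_fastener (a joint): turn of the left dial, rad, growing clockwise seen from above: 0 = open, slot square to the cover's front edge (along the extractor's x); 1.571 = locked, at a hard stop, slot along that edge. Starts at 0 to 0.3; stays where it is left. Friction 0.1 N m, up to 0.2 N m from 0.8 to 1.25 rad while the cam rides its ramp and draws the cover down
- right_fastener (a joint): turn of the right dial, as for the left
- cover (a joint): hinge angle of the cover in rad: 0 = flush and closed, growing as its front edge rises. Unlocked it rests on a springy gasket at about 0.018, its front edge 4 mm and the fasteners 3 mm higher than when closed; locking either fastener draws it down to about 0
- cover_edge (a point): middle of the cover's front edge, at its upper side (149 mm above the bench when closed)
- pot_mid (a point): lidded white paint pot, 52 mm in diameter, 50 mm high, standing on the fan housing behind the cover; point half-way up. Leave alone
- mallet_mid (a point): mason's round mallet standing on its white nylon head, 90 mm in diameter, 195 mm high with the handle, left of the extractor; point on its axis half-way up. Leave alone
- chisel_mid (a point): stone chisel, 196 mm long, 22 mm wide, 16 mm high, lying right of the extractor; point near its middle. Leave alone
- brush: flat dusting brush, 190 mm long, 42 mm wide, 20 mm high, lying on the fan housing behind the cover; origin under its middle. Leave alone

How it is judged:
On the way, in this order (a step that is already met when the one before it is completed fails the run):
1. one fastener is turned past about 40 degrees by a fingertip set down in its slot (at least 2 mm below the rim), the other not yet turned ((((z of the grasp point in the frame of left_slot below 0.017 m and horizontal distance between the grasp point and left_slot below 0.05 m and value of joint left_fastener above 0.7 rad) and value of joint right_fastener below 0.7 rad) or ((z of the grasp point in the frame of right_slot below 0.017 m and horizontal distance between the grasp point and right_slot below 0.05 m and value of joint right_fastener above 0.7 rad) and value of joint left_fastener below 0.7 rad))), for 0.1 s.
2. the other fastener, too, is turned past about 40 degrees by a fingertip set down in its slot (value of joint each of left_fastener, right_fastener above 0.7 rad and ((z of the grasp point in the frame of left_slot below 0.017 m and horizontal distance between the grasp point and left_slot below 0.05 m and value of joint left_fastener above 0.7 rad) or (z of the grasp point in the frame of right_slot below 0.017 m and horizontal distance between the grasp point and right_slot below 0.05 m and value of joint right_fastener above 0.7 rad))), for 0.1 s.
At the end, for the whole second after the job is handed in: Both fasteners are turned clockwise to within about 10 degrees of their stops (over 1.40 of 1.571 rad), the cover is drawn down flush (within 2 mm at its front edge), and the pot, mallet, chisel and brush are within 30 mm of where they were (value of joint each of left_fastener, right_fastener above 1.4 rad and value of joint cover below 0.008 rad and distance of each of pot_mid, mallet_mid, chisel_mid, brush from where it was at the start of the episode below 0.03 m); the robot touches nothing.
It fails at once if the filter cover is lifted or opened (its front edge raised more than about 20 mm above closed) (value of joint cover above 0.09 rad).
It fails at once if the paint pot is pushed or lifted more than 30 mm from where it was (distance of pot_mid from where it was at the start of the episode above 0.03 m).
It fails at once if the mallet is pushed or lifted more than 30 mm from where it was (distance of mallet_mid from where it was at the start of the episode above 0.03 m).
It fails at once if the chisel is pushed or lifted more than 30 mm from where it was (distance of chisel_mid from where it was at the start of the episode above 0.03 m).
It fails at once if the brush is pushed or lifted more than 30 mm from where it was (distance of brush from where it was at the start of the episode above 0.03 m).
It also fails if it takes over 58 s, if anything falls off the work surface, if the arm or the gripper's body presses on something with over 40 N, if the wrist force passes 120 N, or if a joint passes its speed limit or range.

### The arm

A 6-joint arm with a two-finger parallel gripper is mounted at the origin on the work surface. World frame = base frame: x ahead of the robot, y to its left, z up, the work surface at z = 0. Lengths are in m, angles in rad, forces in N, time in s.
With the tool pointing down it reaches from about 0.275 to 0.725 m from the base axis. Payload 15.9 kg.
Tool frame: the origin (TCP) lies midway between the tips of the shut fingers; the grasp point (between the pads) lies 19 mm behind it; z points along the fingers, y is the line along which they close (so a half turn about z gives the same grasp; the last joint's range is limited). The gripper opens to 85 mm and grips with 20 to 120 N. Pads are 22 mm wide; open, the fingers measure 114 mm over their backs; the gripper's body (76 mm by 85 mm) begins 54 mm behind the grasp point. The pads swing forward as they close: fully open they stand 13 mm farther back than shut.
Start: joints at [1.227, 0.213, -0.034, 1.323, 0, 1.571], TCP at [0.169, 0.471, 0.231] pointing down, gripper open.
Joint ranges: [-2.98, 2.98], [-0.74, 1.72], [-1.14, 1.35], [-2.1, 2.04], [-1.57, 1.44], [-3.14, 3.14]. Speed limits (rad/s): [1.89, 1.89, 2.39, 2.57, 3.14, 3.14].

### API

Orientations are given as a rotation vector (axis times angle).
In Python, from cell import manip, camera, calibration, workorder gives the robot as it stands. The module is installed in compiled form; this text tells all that it offers.
- The arm moves only by the shell command python3 -m crank 'ROWS' [OPENING] [FORCE]. ROWS is JSON, one flat list of numbers, 6 for each row, row after row: the shift along the tool's x, y, z as a fraction of full scale, then the turn, a rotation vector about the tool's x, y, z as a fraction of full scale. In form: [x, y, z, wx, wy, wz, x, y, z, wx, wy, wz, ...]. A call has 1 to 20 rows; each row shifts and turns the commanded pose from where the row before left it, along the tool's axes as they then stand; what a row does not reach is not made up. Full scale, the value 1, is 25 cm for a shift and pi/2 rad for a turn. A row lasts 1/8 s, in which the tool goes at most 62.5 mm and 10.7 degrees, less where a joint would pass 70% of its speed; a pose out of reach is approached as far as the arm can. A call with a number of a shift or a turn outside -1 to 1 is refused whole. A call with a gripper value outside its range is refused whole. OPENING is the closure in counts, from 0 (fully open) to 255 (shut), set as the call begins (- or left out, the last holds). The fingers move at their own pace and stop on an object; FORCE is the grip in N (left out, the last holds). Time passes only in rows, so rows that do not move let the fingers close. It gives the time, the measured TCP pose, the force, the opening and the grip force at its end, in the units of the state.
- manip.state(): the state, without advancing time (a new reading comes with each control period).
- camera(name): name is "scene" or "top" or "wrist"; returns the picture (384x512x3 uint8, red, green, blue); there is no depth.
- calibration(name): a dict with "fovy" (degrees; the focal length in pixels is half the picture's height over the tangent of half this angle, whatever the lens; pixels are square), "cx", "cy" (the principal point, pixels), "rvec" (rotation vector, rad) and "tvec" (3), from world to camera coordinates, as OpenCV has them. Camera axes: x right, y down, z forward; pixel columns grow to the right and rows downward; lengths in m; the calibration is good to about 2 mm. The wrist camera is an equidistant fisheye: a pixel r from the principal point sees the ray r / f radians off the axis. A picture is of the moment at which its call begins: read the wrist's pose just before it. calibration takes no time and is no camera call; for the wrist camera it gives the pose at the moment of the call.
- workorder.hand_in(): hands the job in; it is judged then, once.
The state is a dict: "t": time; "joint_positions": joint angles; "joint_velocities": joint speeds; "joint_efforts": joint torques, N m; "tcp_pos": TCP position; "ee_rot": TCP orientation; "contact_force": force on the tool from outside, world axes, zero at the start; "wrist_torque": the same for the moment, N m; "opening": opening from 0.0 (shut) to 1.0 (fully open); "gripper_force": force on a finger pad.
Only numpy, scipy, OpenCV 4.12 (cv2) and the standard library are available. Lean on these libraries where they do the work, as an engineer would, in place of code of your own. Each camera call takes 0.05 s, during which the arm holds its last target. There are 200 camera calls.

## Working session

There is one attempt and no reset: what is moved stays moved. The work goes in short steps, Python scripts to look and compute and a shell command to move; the robot and the scene stay as the last step left them, time stands still between calls to the robot, and variables do not carry over. Pictures are saved under pics/ and viewed, at most 10 in all, crops included, and the job is handed in when it is done.

```bash
mkdir -p pics; python3 - <<'E'
from cell import manip,camera,calibration
import cv2,numpy as np
for n in("top","scene"):
    c=calibration(n);print(n,c)
    cv2.imwrite(f"pics/{n}0.png",cv2.cvtColor(camera(n),cv2.COLOR_RGB2BGR))
s=manip.state();print(s)
E
```

```text
top {'fovy': 49.63264726866792, 'cx': 259.4845882609884, 'cy': 194.06954643530642, 'rvec': array([ 2.17928628, -2.18329041,  0.13293655]), 'tvec': array([0.02066918, 0.57381006, 1.32943326])}
scene {'fovy': 48.51929442537481, 'cx': 260.1564935286439, 'cy': 190.24045734487663, 'rvec': array([ 2.19195147,  0.80426641, -0.34366398]), 'tvec': array([-0.46554604, -0.13415503,  1.43288103])}
{'t': 0.1, 'joint_positions': array([ 1.22700951e+00,  2.13311692e-01, -3.49448434e-02,  1.32347502e+00,
       -1.20517648e-05,  1.57084454e+00]), 'joint_velocities': array([-4.41594041e-04, -9.05375562e-04,  2.46247207e-03,  9.13627943e-05,
       -8.09498100e-04, -6.92938810e-05]), 'joint_efforts': array([-4.66965168e-03, -6.87245536e+01,  4.87806594e+01,  1.22360516e-02,
       -4.82770774e-04,  1.88976105e-05]), 'tcp_pos': array([0.16843863, 0.47048339, 0.23088371]), 'ee_rot': array([-5.37412849e-01, -3.09513479e+00,  1.45058386e-03]), 'contact_force': array([-0.32312202, -0.06712747,  0.65096805]), 'wrist_torque': array([ 0.02672639,  0.0655246 , -0.09949008]), 'gripper_force': 0.0, 'opening': 1.0004138296779075}
```

View pics/top0.png

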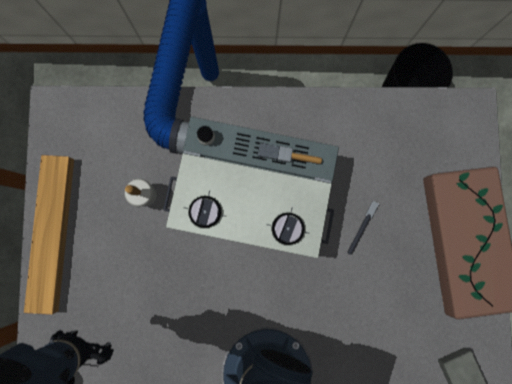

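View pics/scene0.png

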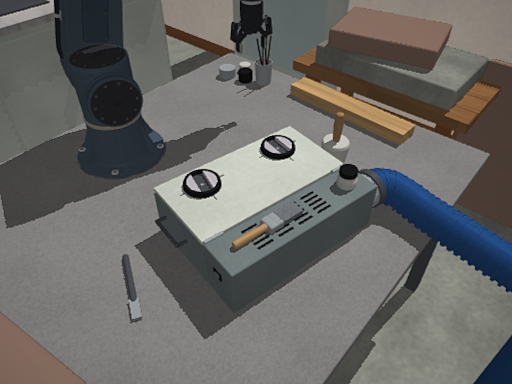

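The top view shows the cover with the left dial near (206,211) and the right near (289,228). The slots are dark bands, roughly along the extractor's x. The mallet is at (138,192), the pot at (206,133) and the chisel at (365,228).

```bash
cat > h.py <<'E'
import cv2,numpy as np
from cell import manip,camera,calibration
from scipy.spatial.transform import Rotation as R
def ray(c,uv,fish=False):
    f=192/np.tan(np.radians(c["fovy"]/2))
    p=(np.atleast_2d(uv).astype(float)-[c["cx"],c["cy"]])/f
    if fish:
        r=np.linalg.norm(p,axis=1,keepdims=True)+1e-12
        d=np.hstack([p/r*np.sin(r),np.cos(r)])
    else: d=np.hstack([p,np.ones((len(p),1))])
    M=R.from_rotvec(c["rvec"]).as_matrix()
    return -M.T@c["tvec"],d@M
def plane(c,uv,z,fish=False):
    o,d=ray(c,uv,fish); return (o+d*((z-o[2])/d[:,2])[:,None])[:,:2]
def tool():
    s=manip.state();M=R.from_rotvec(s["ee_rot"]).as_matrix()
    return s,M
E
python3 - <<'E'
from h import *
c=calibration("top");im=cv2.imread("pics/top0.png");g=cv2.cvtColor(im,cv2.COLOR_BGR2GRAY)
P=[]
for i,(u,v) in enumerate([(206,211),(289,228)]):
    x0,y0=u-30,v-30
    cr=g[y0:y0+60,x0:x0+60]
    m=(cr<45).astype(np.uint8)
    n,l,st,ce=cv2.connectedComponentsWithStats(m,connectivity=8)
    k=1+np.argmax(st[1:,4]);cs,_=cv2.findContours((l==k).astype(np.uint8),cv2.RETR_EXTERNAL,cv2.CHAIN_APPROX_NONE)
    pts=max(cs,key=len)[:,0]+[x0,y0]
    e=cv2.fitEllipse(cv2.convexHull(pts.astype(np.int32)))
    p=plane(c,[e[0]],.165)[0];P.append(p)
    print(e,p, "size mm",np.ptp(plane(c,pts,.165),axis=0))
    # slot: dark-ish inside radius 33mm
    yy,xx=np.mgrid[0:60,0:60];uv=np.c_[xx.ravel()+x0,yy.ravel()+y0]
    w=plane(c,uv,.163)-p;ins=np.hypot(*w.T)<.030
    gv=cr.ravel();q=w[ins&(gv<110)];print(np.percentile(gv[ins],[5,20,40,60,80]),len(q))
    a=cv2.fitLine(q.astype(np.float32),cv2.DIST_L2,0,.01,.01).ravel();print("slot line",a,np.degrees(np.arctan(a[1]/a[0])))
d=P[0]-P[1];print("dist",np.linalg.norm(d),"yaw",np.degrees(np.arctan2(-d[0],d[1])),np.linalg.norm(P,axis=1))
cr=np.hstack([cv2.resize(im[y-30:y+30,x-30:x+30],(390,390),interpolation=cv2.INTER_CUBIC) for x,y in [(206,211),(289,228)]]);cv2.imwrite("pics/d0.png",cr)
E
```

```text
((204.8243408203125, 211.50413513183594), (30.84381103515625, 32.06746292114258), 81.86087036132812) [0.50925086 0.18242391] size mm [0.08765802 0.09318279]
[ 33.   55.   57.6  92.  169. ] 210
slot line [ 9.6732146e-01 -2.5355327e-01  3.0626977e-04  2.6990566e-03] -14.687876
((287.9586181640625, 228.43092346191406), (30.956396102905273, 32.1357421875), 102.17249298095703) [ 0.45939892 -0.06009101] size mm [0.09021328 0.0935851 ]
[ 42.   54.   57.   94.8 162. ] 208
slot line [ 9.2452180e-01 -3.8112909e-01 -4.7611586e-05  6.8994064e-04] -22.403637
dist 0.24758574953332066 yaw -11.61604451727993 [0.54093893 0.46331231]
```

View pics/d0.png

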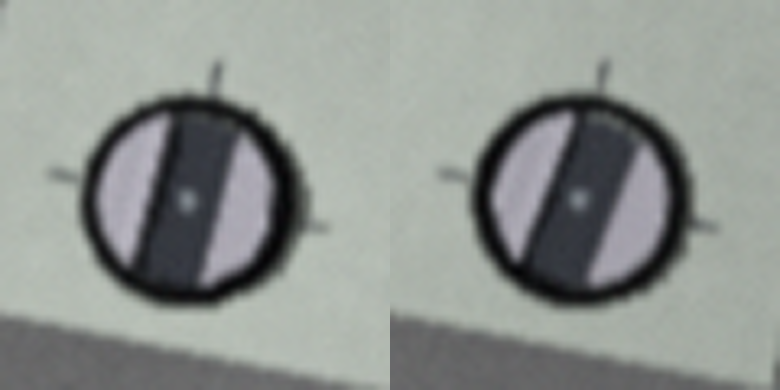

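Extractor yaw is −11.6° and the dials are 248 mm apart (250 expected). The left slot is at −14.7° and the right at −22.4°. I'll go above the left dial with the fingers part-closed and their line along the slot.

```bash
python3 -m crank '[-0.167,-0.0625,0,0,0,0,-0.167,-0.0625,0,0,0,0,-0.167,-0.0625,0,0,0,0,-0.167,-0.0625,0,0,0,0,-0.167,-0.0625,0,0,0,0,-0.167,-0.0625,0,0,0,0,-0.167,-0.0625,0,0,0,0,-0.167,-0.0625,0,0,0,0,-0.167,-0.0625,0,0,0,0,-0.167,-0.0625,0,0,0,0,0,0,0,0,0,-0.1056,0,0,0,0,0,-0.1056,0,0,0,0,0,-0.1056,0,0,0,0,0,-0.1056,0,0,0,0,0,-0.1056,0,0,0,0,0,-0.1056,0,0,0,0,0,-0.1056,0,0,0,0,0,-0.1056,0,0,0,0,0,-0.1056,0,0,0,0,0,-0.1056]' 180 20
python3 -m crank '[0,0,0,0,0,0,0,0,0,0,0,0]'
python3 - <<'E'
from h import *
s,M=tool();print(s["t"],s["tcp_pos"],s["joint_positions"],s["opening"],s["contact_force"]);print(M.round(3),"yaw y",np.degrees(np.arctan2(M[1,1],M[0,1])))
c=calibration("wrist");print(c);im=camera("wrist")
cv2.imwrite("pics/w1.png",cv2.cvtColor(im,cv2.COLOR_RGB2BGR))
E
```

```text
t: 2.6
tcp_pos: [0.5087, 0.1828, 0.231]
ee_rot: [1.926, -2.481, -0.0]
contact_force: [-0.1, 0.1, -0.6]
opening: 0.294
gripper_force: 0.0
t: 2.85
tcp_pos: [0.5089, 0.1829, 0.2312]
ee_rot: [1.915, -2.49, -0.0]
contact_force: [0.3, 0.0, -0.5]
opening: 0.294
gripper_force: 0.0
2.85 [0.50885613 0.18285529 0.23115293] [ 3.44987517e-01  2.98368020e-01  7.70872723e-02  1.34982919e+00
 -1.92439288e-05 -9.66136534e-01] 0.2941418785556619 [ 0.33808048  0.02529222 -0.53878109]
[[-0.257 -0.966 -0.   ]
 [-0.966  0.257 -0.   ]
 [ 0.     0.    -1.   ]] yaw y 165.12187333552222
{'fovy': 65.70646984690485, 'cx': 256.5240571366314, 'cy': 189.00524603475333, 'rvec': array([-0.39911928, -3.04282016, -0.45819363]), 'tvec': array([ 0.44436462, -0.33317934,  0.28976988])}
```

View pics/w1.png

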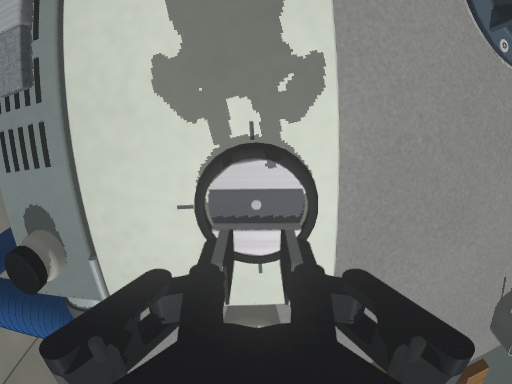

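The wrist view shows the dial centred near (256,203), its slot parallel to the finger line and its centre dot at (256,205). I'll turn those into positions.

```bash
python3 - <<'E'
from h import *
s,M=tool();c=calibration("wrist")
for n,uv,z in [("dot",(256.3,204.8),.154),("bezel L",(195,203),.167),("bezel R",(318,203),.167),("bezel top",(256,142),.167),("bez bot",(256,263),.167),("slot top",(256,190),.167),("slot bot",(256,230),.167)]:
    p=plane(c,[uv],z,True)[0];e=p-s["tcp_pos"][:2];print(n,p.round(4),"tool xy mm",(1000*(e@M[:2,:2])).round(1))
E
```

```text
dot [0.5106 0.189 ] tool xy mm [-6.4 -0.1]
bezel L [0.5537 0.1713] tool xy mm [ -0.3 -46.3]
bezel R [0.464  0.1952] tool xy mm [-0.4 46.5]
bezel top [0.4975 0.139 ] tool xy mm [45.4 -0.2]
bez bot [0.5226 0.2331] tool xy mm [-52.1  -0.4]
slot top [0.5066 0.1732] tool xy mm [10.  -0.3]
slot bot [0.5149 0.2044] tool xy mm [-22.3  -0.3]
```

```bash
python3 -m crank '[-0.008,0,0.07,0,0,0,-0.008,0,0.07,0,0,0,0,0,0.07,0,0,0,0,0,0,0,0,0,0,0,0,0,0,0]'
python3 - <<'E'
from h import *
s,M=tool();c=calibration("wrist");im=camera("wrist")
print(s["tcp_pos"],c)
cv2.imwrite("pics/w2.png",cv2.resize(cv2.cvtColor(im,cv2.COLOR_RGB2BGR)[120:340,130:390],None,fx=2.5,fy=2.5))
cv2.imwrite("pics/w2f.png",cv2.cvtColor(im,cv2.COLOR_RGB2BGR))
E
```

```text
t: 3.52
tcp_pos: [0.5101, 0.1868, 0.1795]
ee_rot: [-1.918, 2.487, -0.0]
contact_force: [-0.0, 0.2, -0.2]
opening: 0.289
gripper_force: 0.0
[0.51014792 0.18682473 0.17950137] {'fovy': 65.70646984690485, 'cx': 256.5240571366314, 'cy': 189.00524603475333, 'rvec': array([-0.39446938, -3.04289024, -0.45889731]), 'tvec': array([ 0.4456659 , -0.32067217,  0.23904002])}
```

View pics/w2.png

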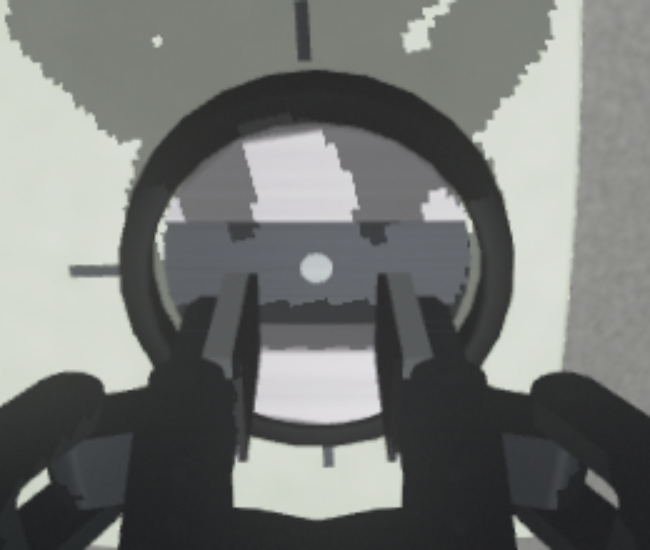

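The crop shows the slot's far edge at row 222, its near edge at 350 and the dot at (316,268). The fingertips hang over the near half of the slot.

```bash
python3 - <<'E'
from h import *
s,M=tool();c=calibration("wrist")
for n,(a,b),z in [("dot",(316,268),.154),("dot+3",(316,268),.151),("bezel L",(121,262),.167),("bezel R",(514,262),.167),("bezel top",(317,70),.167),("bez bot",(317,446),.167),("slot top",(316,222),.167),("slot 322",(316,322),.167),("slot 350",(316,350),.167)]:
    p=plane(c,[(130+a/2.5,120+b/2.5)],z,True)[0];e=p-s["tcp_pos"][:2];print(n,p.round(4),"tool xy mm",(1000*(e@M[:2,:2])).round(1))
E
```

```text
dot [0.5109 0.1892] tool xy mm [-2.4 -0. ]
dot+3 [0.5113 0.1905] tool xy mm [-3.8 -0. ]
bezel L [0.5536 0.1708] tool xy mm [  4.6 -46. ]
bezel R [0.464  0.1944] tool xy mm [ 4.5 46.7]
bezel top [0.4975 0.1392] tool xy mm [49.4  0.3]
bez bot [0.5224 0.2338] tool xy mm [-48.4   0.2]
slot top [0.5065 0.1724] tool xy mm [14.9  0. ]
slot 322 [0.513  0.1972] tool xy mm [-10.7  -0. ]
slot 350 [0.515  0.2048] tool xy mm [-18.5  -0. ]
```

```bash
python3 -m crank '[-0.005,0,0.02,0,0,0,0,0,0.022,0,0,0,0,0,0.022,0,0,0,0,0,0.022,0,0,0,0,0,0,0,0,0,0,0,0,0,0,0]'
```

```text
t: 4.32
tcp_pos: [0.5103, 0.188, 0.1574]
ee_rot: [-1.92, 2.487, -0.0]
contact_force: [0.7, -0.0, 0.8]
opening: 0.295
gripper_force: 0.0
```

```bash
python3 -m crank '[0,0,0,0,0,0.08,0,0,0,0,0,0.08,0,0,0,0,0,0.08,0,0,0,0,0,0.08,0,0,0,0,0,0.08,0,0,0,0,0,0.08,0,0,0,0,0,0,0,0,0,0,0,0]'; python3 - <<'E'
from h import *
s,M=tool();print(s["wrist_torque"],np.degrees(np.arctan2(M[1,1],M[0,1])))
E
```

```text
t: 5.32
tcp_pos: [0.5103, 0.188, 0.1574]
ee_rot: [-0.874, 3.017, 0.0]
contact_force: [-0.5, 0.1, 0.5]
opening: 0.293
gripper_force: 0.3
[-0.02517552 -0.01442033 -0.01907882] 122.30368409622046
```

```bash
python3 -m crank '[0,0,0,0,0,0.08,0,0,0,0,0,0.08,0,0,0.003,0,0,0.08,0,0,0.003,0,0,0.08,0,0,0,0,0,0.08,0,0,0,0,0,0.08,0,0,0,0,0,0.08,0,0,0,0,0,0]'; python3 - <<'E'
from h import *
s,M=tool();print(s["wrist_torque"],np.degrees(np.arctan2(M[1,1],M[0,1])))
E
python3 -m crank '[0,0,0,0,0,0.03,0,0,0,0,0,0.03,0,0,0,0,0,0]'; python3 - <<'E'
from h import *
s,M=tool();print(s["wrist_torque"],np.degrees(np.arctan2(M[1,1],M[0,1])))
cv2.imwrite("pics/w3.png",cv2.cvtColor(camera("wrist"),cv2.COLOR_RGB2BGR))
E
```

```text
t: 6.32
tcp_pos: [0.5104, 0.1881, 0.1558]
ee_rot: [0.495, 3.102, 0.0]
contact_force: [1.2, 1.0, -0.9]
opening: 0.299
gripper_force: 0.2
[ 0.06440257 -0.03652142  0.0450931 ] 71.87493171932745
t: 6.7
tcp_pos: [0.5105, 0.1878, 0.1559]
ee_rot: [0.638, 3.076, -0.0]
contact_force: [2.8, -1.9, 0.1]
opening: 0.29
gripper_force: 2.4
[-0.23059516 -0.50363549  0.12740316] 66.5498093123621
```

View pics/w3.png

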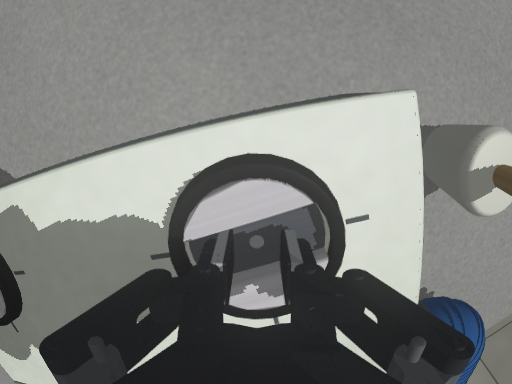

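The slot's far edge slopes about 15° in the image and the bezel marks about 11°, so it is roughly 4° short of the stop. I'll push a bit further.

```bash
python3 -m crank '[0,0,0,0,0,0.03,0,0,0,0,0,0.03,0,0,0,0,0,0.02,0,0,0,0,0,0,0,0,0,0,0,0]'; python3 - <<'E'
from h import *
s,M=tool();print(s["wrist_torque"],np.degrees(np.arctan2(M[1,1],M[0,1])),s["joint_positions"])
E
```

```text
t: 7.38
tcp_pos: [0.5104, 0.1878, 0.1559]
ee_rot: [0.834, 3.028, -0.0]
contact_force: [4.1, -3.3, -0.3]
opening: 0.29
gripper_force: 4.2
[-0.72412106 -0.7578639   0.21949693] 59.20820450531147 [ 3.52830252e-01  3.26960972e-01 -7.45797177e-02  1.16902275e+00
 -3.22398952e-04  8.90248424e-01]
```

```bash
python3 -m crank '[0,0,0,0,0,-0.07,0,0,0,0,0,-0.07,0,0,0,0,0,-0.07,0,0,-0.06,0,0,0,0,0,-0.1,0,0,0,0,0,-0.12,0,0,0,0,0,0,0,0,0,0,0,0,0,0,0]'; python3 - <<'E'
from h import *
s,M=tool();print(s["tcp_pos"],np.degrees(np.arctan2(M[1,1],M[0,1])))
im=cv2.cvtColor(camera("wrist"),cv2.COLOR_RGB2BGR)
cv2.imwrite("pics/w4.png",im)
d=np.array([.460,-.058])-s["tcp_pos"][:2];print("shift tool frac",d@M[:2,:2]/.25)
E
```

```text
t: 8.38
tcp_pos: [0.5101, 0.1881, 0.2259]
ee_rot: [-0.329, -3.124, -0.0]
contact_force: [-0.6, 0.2, -1.2]
opening: 0.296
gripper_force: 0.0
[0.51014399 0.18808344 0.22591438] 77.96920367690002
shift tool frac [-0.00900149 -1.00452106]
```

View pics/w4.png

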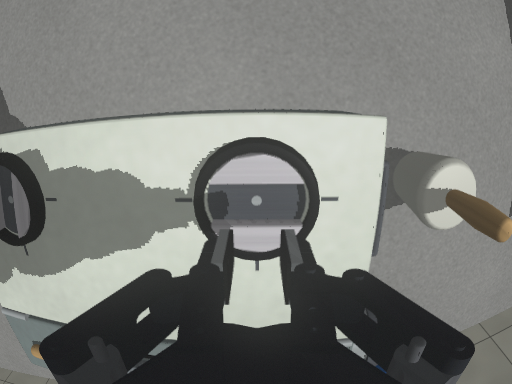

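The left slot now lies level with its marks, along the front edge, so it is locked. Next is the right dial: shift y by −1.0, then turn by −0.88.

```bash
python3 -m crank '[-0.009,-0.144,0,0,0,0,0,-0.144,0,0,0,0,0,-0.144,0,0,0,0,0,-0.143,0,0,0,0,0,-0.143,0,0,0,0,0,-0.143,0,0,0,0,0,-0.143,0,0,0,0,0,0,0,0,0,-0.11,0,0,0,0,0,-0.11,0,0,0,0,0,-0.11,0,0,0,0,0,-0.11,0,0,0,0,0,-0.11,0,0,0,0,0,-0.11,0,0,0,0,0,-0.11,0,0,0,0,0,-0.11,0,0,0,0,0,0,0,0,0,0,0,0]'
python3 - <<'E'
from h import *
s,M=tool();print(s["tcp_pos"],np.degrees(np.arctan2(M[1,1],M[0,1])))
im=cv2.cvtColor(camera("wrist"),cv2.COLOR_RGB2BGR)
cv2.imwrite("pics/w5.png",cv2.resize(im[110:330,130:390],None,fx=2.5,fy=2.5))
E
```

```text
t: 10.55
tcp_pos: [0.4602, -0.058, 0.2255]
ee_rot: [1.734, -2.619, -0.001]
contact_force: [1.0, -0.0, -1.0]
opening: 0.294
gripper_force: 0.0
[ 0.46021387 -0.05800678  0.22551229] 156.99354416457382
```

View pics/w5.png

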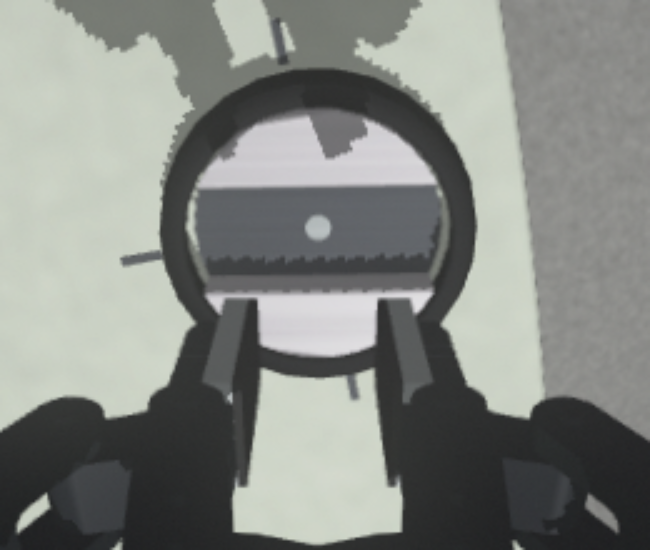

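The right slot lies level in the image, its edges at crop rows 186 and 292 and its dot at (318,228), so the finger line is aligned with it.

```bash
python3 - <<'E'
from h import *
s,M=tool();c=calibration("wrist")
for n,(a,b),z in [("dot",(318,228),.151),("bezel L",(161,225),.164),("bezel R",(476,225),.164),("bezel top",(318,68),.164),("bez bot",(318,378),.164),("slot top",(318,186),.164),("slot bot",(318,292),.164)]:
    p=plane(c,[(130+a/2.5,110+b/2.5)],z,True)[0];e=p-s["tcp_pos"][:2];print(n,p.round(4),"tool xy mm",(1000*(e@M[:2,:2])).round(1))
E
```

```text
dot [ 0.4606 -0.0555] tool xy mm [-2.4  0.7]
bezel L [ 0.5014 -0.0788] tool xy mm [  3.1 -46. ]
bezel R [ 0.4153 -0.0421] tool xy mm [ 3.  47.7]
bezel top [ 0.4405 -0.103 ] tool xy mm [49.1  0.7]
bez bot [ 0.4787 -0.0128] tool xy mm [-48.8   0.6]
slot top [ 0.4538 -0.0716] tool xy mm [15.   0.7]
slot bot [ 0.4669 -0.0408] tool xy mm [-18.4   0.7]
```

```bash
python3 -m crank '[-0.005,0.003,0.06,0,0,0,0,0,0.08,0,0,0,0,0,0.06,0,0,0,0,0,0.03,0,0,0,0,0,0.025,0,0,0,0,0,0.025,0,0,0,0,0,0,0,0,0,0,0,0,0,0,0]'
python3 -m crank '[0,0,0,0,0,0.08,0,0,0,0,0,0.08,0,0,0,0,0,0.08,0,0,0,0,0,0.08,0,0,0,0,0,0.08,0,0,0,0,0,0.08,0,0,0,0,0,0,0,0,0,0,0,0]'; python3 - <<'E'
from h import *
s,M=tool();print(s["wrist_torque"],np.degrees(np.arctan2(M[1,1],M[0,1])))
E
```

```text
t: 11.6
tcp_pos: [0.4604, -0.0566, 0.1561]
ee_rot: [-1.739, 2.616, -0.001]
contact_force: [-0.4, -0.0, 0.4]
opening: 0.291
gripper_force: 0.0
t: 12.6
tcp_pos: [0.4603, -0.0567, 0.156]
ee_rot: [-0.659, 3.072, -0.0]
contact_force: [-2.1, -0.6, 0.4]
opening: 0.297
gripper_force: 1.1
[-0.17840455  0.38522299  0.0480337 ] 114.20199501680877
```

Turn on to about 59°, as on the left (55°, or 0.61).

```bash
python3 -m crank '[0,0,0,0,0,0.08,0,0,0,0,0,0.08,0,0,0,0,0,0.08,0,0,0,0,0,0.08,0,0,0,0,0,0.08,0,0,0,0,0,0.08,0,0,0,0,0,0.06,0,0,0,0,0,0.05,0,0,0,0,0,0.03,0,0,0,0,0,0,0,0,0,0,0,0]'; python3 - <<'E'
from h import *
s,M=tool();print(s["wrist_torque"],np.degrees(np.arctan2(M[1,1],M[0,1])))
E
```

```text
t: 13.98
tcp_pos: [0.4604, -0.0565, 0.1559]
ee_rot: [0.856, 3.022, 0.0]
contact_force: [0.9, 1.4, 0.3]
opening: 0.296
gripper_force: 6.2
[ 0.13854918 -0.14659452  0.28574531] 58.36870119427714
```

Same torque rise at the stop. Unwind to the middle, lift, and check both dials from the wrist and top cameras.

```bash
python3 -m crank '[0,0,0,0,0,-0.075,0,0,0,0,0,-0.075,0,0,0,0,0,-0.075,0,0,-0.06,0,0,0,0,0,-0.12,0,0,0,0,0,-0.16,0,0,0,0,0,-0.16,0,0,0,0,0,0,0,0,0,0,0,0,0,0,0]'; python3 - <<'E'
from h import *
s,M=tool();print(s["tcp_pos"],np.degrees(np.arctan2(M[1,1],M[0,1])))
im=cv2.cvtColor(camera("wrist"),cv2.COLOR_RGB2BGR)
im2=cv2.cvtColor(camera("scene"),cv2.COLOR_RGB2BGR)
cv2.imwrite("pics/w6.png",np.hstack([cv2.resize(im,(400,300)),cv2.resize(im2[100:300,130:397],(400,300))]))
E
```

```text
t: 15.1
tcp_pos: [0.4602, -0.0566, 0.281]
ee_rot: [0.317, 3.125, 0.0]
contact_force: [-0.4, 0.7, -0.5]
opening: 0.293
gripper_force: 0.0
[ 0.46024723 -0.05659305  0.28101387] 78.40912300256659
```

View pics/w6.png

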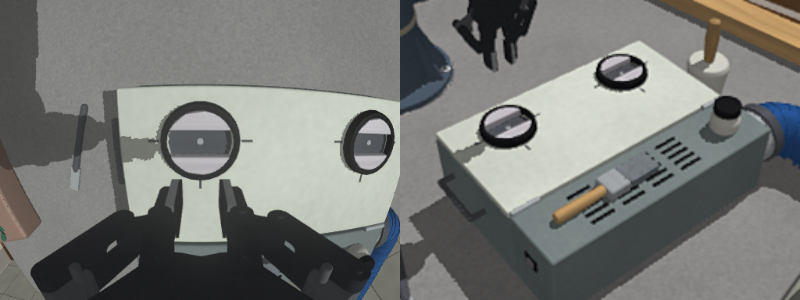

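Both slots lie along the front edge, level with their marks. The cover is flush, and the pot, mallet, chisel and brush are where they were.

```bash
python3 -c "
from cell import workorder
print(workorder.hand_in())"
```

```text
the job is handed in; nothing more can be done
None
```

I turned both fasteners clockwise to their stops, the cover looked flush in the final pictures, nothing else was moved, and the job was handed in at about 15 s; the hand-in returned no verdict.

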